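Tap a handle blank home in the drilling jig and clamp it

TASK

A knife-handle blank lies in the cross-pin drilling jig, not yet up to the end stop hidden under the drill plate. Take the small hammer and nudge the blank along with small gentle taps of its head, a few millimetres each and the head drawn off in between, touching the blank with nothing but the hammer, until it just meets the stop without shifting the stop. Then lay the hammer flat on the bench, swing the cam lever fully round to clamp the blank, and leave the other things on the bench alone.

Things in the scene. Friction and masses are not known exactly. Their poses are not given: they have to be found in the camera images.
- jig: Grey metal drilling jig fixed to the bench. Origin on its channel's centre line, at z = 0. x axis: feed direction to the stop (about the robot's left); y axis: to the lever side (about towards the robot). Base plate x -95 to 106, y -38 to 46 mm, 10 mm thick: its top is the channel floor. Two guide rails 25 mm apart, 10 mm wide, tops 21 mm up, x -30 to 34 mm, steel.
- drill_plate (a point): Centre of the top of the drill plate (74 x 60 mm, 43 mm up, screw heads 47 mm, steel bushing in it), roof of the housing that covers the stop and the blank's front end from x = 33 to 107 mm of the jig.
- blank: Pale wooden handle blank, 118 mm long (its y axis, pointing along the jig's x), 23 wide, 19 high, about 35 g; origin at the centre of its underside. Lies loose in the jig's channel on the base plate (1 mm play each side), its front end under the drill plate; slides with under 1 N.
- blank_nose (a point): Centre of the blank's front end face, hidden in the housing.
- blank_tail (a point): Centre of the blank's rear end face, the face to tap; 19.5 mm above the bench. At the start 66 to 78 mm behind the jig's origin; when home 36 to 52 mm behind it, always proud of the rails.
- stop_face (a point): Centre of the end stop's face (looks to -x; axes as the jig's): a steel block hidden in the housing, set anew each time 66 to 82 mm ahead of the jig's origin. Its rod comes out of the housing's back; the round knob on it ends 56 mm behind the face. Held by a friction collar only: a push over about 12 N shifts it and spoils the setting.
- hammer: Small hammer, 0.21 kg, lying flat on the bench. Wooden shaft along its x axis, from x = -100 mm to the steel head at +100; count it 20 mm wide and high. Head x = 76 to 96 mm, 20 high, with striking faces at y = +39 and y = -39 mm. Origin at the middle of its length, underside. Take it by the shaft near the head (x about 45 to 60 mm).
- cam_lever (a joint): Cam lever's angle (rad) about its upright pivot. 0 to 0.25: open, pointing along the jig's y axis. It grows anticlockwise seen from above, the ball swinging towards the jig's -x, to its limit 1.55: clamped, lying along -x beside the channel. Turns with 1 to 6 N at the ball, stiffer over the last 0.5 rad as the cam pinches the blank; stays where left.
- lever_pivot (a point): The lever's pivot axis, 28 mm to the lever side of the jig's centre line, 30 mm up.
- lever_ball (a point): Centre of the black ball (22 mm across) at the lever's end, 68 mm from the pivot axis, 45 mm above the bench.
- caliper: Steel vernier caliper, 73 x 224 x 12 mm, behind the jig: leave alone. Origin at the centre of its underside, long along its y axis.
- loupe: Black eye loupe, 37 mm across, 22 high, behind the jig to the right: leave alone. Origin at the centre of its underside.
- dark_blank: Dark wooden handle blank, 23 x 118 x 19 mm, at the left front: leave alone. Origin at the centre of its underside.

How it is judged:
On the way, in this order (a step that is already met when the one before it is completed fails the run):
1. the hammer is picked up (height (world z) of hammer above 0.02 m), for 0.2 s.
2. tapped along in small steps: the blank rests 2 to 12 mm short of the stop with the hammer drawn off it, the stop not shifted by more than 2 mm (x of blank_nose in the frame of stop_face between -0.012 and -0.002 m and contact force between hammer and blank below 0.1 N and distance of stop_face from where it was at the start of the episode below 0.002 m), for 0.05 s.
3. the hammer has brought the blank up to the stop (within 1.6 mm), the stop has not shifted by more than 2 mm, the lever is still open and the hammer is off the blank (x of blank_nose in the frame of stop_face above -0.0016 m and distance of stop_face from where it was at the start of the episode below 0.002 m and value of joint cam_lever below 0.6 rad and contact force between hammer and blank below 0.1 N and linear speed of blank below 0.01 m/s), for 0.2 s.
4. the hammer lies flat on the bench, let go, the lever still open (height (world z) of hammer below 0.006 m and angle between hammer's own z axis and vertical below 0.15 rad and contact force between hammer and the fingers below 0.1 N and value of joint cam_lever below 0.6 rad), for 0.2 s.
At the end, for the whole second after the job is handed in: The blank's front end is within 1.6 mm of the stop, the stop within 2 mm of where it was, the cam lever beyond 1.42 rad, and the hammer lies still and flat on the bench (underside below 6 mm) (x of blank_nose in the frame of stop_face above -0.0016 m and distance of stop_face from where it was at the start of the episode below 0.002 m and value of joint cam_lever above 1.42 rad and height (world z) of hammer below 0.006 m and angle between hammer's own z axis and vertical below 0.15 rad and linear speed of hammer below 0.02 m/s and linear speed of blank below 0.01 m/s); the robot touches nothing.
It fails at once if the stop is knocked back by more than 4 mm (distance of stop_face from where it was at the start of the episode above 0.004 m).
It fails at once if the blank is touched by the fingers or the arm (contact force between any of the fingers, the arm and blank above 0.5 N).
It fails at once if the blank is struck hard: it moves faster than 0.35 m/s (linear speed of blank above 0.35 m/s).
It fails at once if the caliper, the loupe or the dark blank is moved by more than 20 mm (distance of any of caliper, loupe, dark_blank from where it was at the start of the episode above 0.02 m).
It also fails if it takes over 67 s, if anything falls off the work surface, if the arm or the gripper's body presses on something with over 40 N, if the wrist force passes 120 N, or if a joint passes its speed limit or range.

ROBOT

A 6-joint arm with a two-finger parallel gripper is mounted at the origin on a cart in front of the work surface, level with it; the furniture and walls round the work are solid. World frame = base frame: x ahead of the robot, y to its left, z up, the work surface at z = 0. Lengths are in m, angles in rad, forces in N, time in s.
With the tool pointing down it reaches from about 0.325 to 0.875 m from the base axis. Payload 4.4 kg.
Tool frame: the origin (TCP) lies at the very end of the fingers, on their centre line; the grasp point (between the pads) lies 19 mm behind it; x points along the fingers, y is the direction in which the jaws open and shut, and the axes are right-handed (so a half turn about x gives the same grasp; the last joint's range is limited). The gripper opens to 85 mm and grips with 20 to 120 N. Pads are 22 mm wide; open, the fingers measure 114 mm over their backs; the gripper's body (76 mm by 85 mm) begins 54 mm behind the grasp point. The pads swing forward as they close: fully open they stand 13 mm farther back than shut.
Start: joints at [1.188, 0.207, 1.542, -0, 1.393, -0.15], TCP at [0.132, 0.56, 0.231] pointing down, gripper open.
Joint ranges: [-2.73, 2.73], [-0.86, 2.22], [0.23, 2.46], [-1.11, 4.25], [0.08, 2.63], [-2.82, 2.82]. Speed limits (rad/s): [2.79, 2.79, 3.14, 3.14, 3.14, 3.14].

INTERFACE

Orientations are given as [roll, pitch, yaw] about the fixed x, y, z axes, in that order (R = Rz(yaw) Ry(pitch) Rx(roll)).
In Python, from station import ctrl gives the robot as it stands. The module is installed in compiled form; this text tells all that it offers.
- The arm moves only by the tool apply_moves, never from a script. Its arguments are lists of equal length, an entry for each row: "translation": the shift along the tool's x, y, z scaled (see below), a list of three; "dr": the turn, a rotation vector about the tool's x, y, z scaled (see below), a list of three. In form: {"translation": [[dx, dy, dz], ...], "dr": [[ax, ay, az], ...]}. A call has 1 to 5 rows; each row is the pose to reach, as a shift and turn from the pose commanded when the call began, along the tool's axes at that moment, turning the shorter way round; what a row does not reach only later rows make up. The controller multiplies each number of a shift by 0.15 m and each number of a turn by 180 degrees. A row lasts 1/12 s, in which the tool goes at most 41.7 mm and 7.16 degrees, less where a joint would pass 70% of its speed; a pose out of reach is approached as far as the arm can. A call with a number of a shift or a turn outside -1 to 1 is refused whole. A call with a gripper value outside its range is refused whole. "fingers" is the closure, from 0 (fully open) to 1 (shut), set as the call begins (left out, the last holds). The fingers move at their own pace and stop on an object; "force" is the grip in N (left out, the last holds). Time passes only in rows, so rows that repeat a pose let the fingers close. It gives the time, the measured TCP pose, the force and the opening at its end, in the units of the state.
- ctrl.read_state(): the state, without advancing time (a new reading comes with each control period).
- ctrl.snapshot(name): name is "scene" or "side" or "wrist"; returns the picture (420x560x3 uint8, blue, green, red); there is no depth.
- ctrl.calibration(name): a dict with "K" (3x3 intrinsics, pixels), "extrinsics" (4x4, takes a point from world to camera coordinates). Camera axes: x right, y down, z forward; pixel columns grow to the right and rows downward; lengths in m; the calibration is good to about 2 mm. The wrist camera is an equidistant fisheye: a pixel r from the principal point sees the ray r / f radians off the axis. A picture is of the moment at which its call begins: read the wrist's pose just before it. calibration takes no time and is no camera call; for the wrist camera it gives the pose at the moment of the call.
- ctrl.job_done(): hands the job in, once; it reports no verdict.
Trained networks look in the newest picture that a camera, given by its name, has taken for a name from the list of things; names that differ only in an ending like _2 or _b are one class to them, and where a whole thing is asked for, a point or a joint stands for the part that bears it (a point fixed in the world has none). Each returns a list of dicts, best first, with "score" (0 to 1); they miss things now and then, are a little off and sometimes report something else, mostly with a low value. They report only what shows in the picture. A call takes as long as a camera call.
- ctrl.regions_of(camera, query): "pixels" (420x560 bool, what is visible of it) and "extent" ([left, top, right, bottom] as shares, 0 to 1, of the picture: columns of its width, rows of its height, round what is visible of it).
- ctrl.mark_of(camera, query): "point" ([column, row] as shares, 0 to 1, of the picture: columns of its width, rows of its height: a listed point, or the origin of a listed thing).
The state is a dict: "time": time; "q": joint angles; "joint_velocities": joint speeds; "joint_efforts": joint torques, N m; "eef_pos": TCP position; "orientation": TCP orientation; "force": force on the tool from outside, world axes, zero at the start; "wrist_torque": the same for the moment, N m; "grip_width": finger opening in m.
Only numpy, scipy, OpenCV 4.12 (cv2) and the standard library are available. Lean on these libraries where they do the work, as an engineer would, in place of code of your own. Each camera call takes 0.05 s, during which the arm holds its last target. There are 200 camera calls.

## Working session

There is one attempt and no reset: what is moved stays moved. The work goes in short steps, Python scripts to look and compute and a tool call to move; the robot and the scene stay as the last step left them, time stands still between calls to the robot, and variables do not carry over. Pictures are saved under pics/ and viewed, about 8 in all and at most 12, crops included, and the job is handed in when it is done.

Besides the shell and the picture viewer there is one more tool, called after ">>>" by a JSON object that holds its "api" and its "payload", one argument or row to a line. apply_moves: Moves the arm, as the interface text tells. Shifts and turns lie within -1 to 1; 1 stands for 0.15 m of shift or 180 degrees of turn. Its arguments: {"type":"object","properties":{"translation":{"type":"array","items":{"type":"array","items":{"type":"number","minimum":-1,"maximum":1}}},"dr":{"type":"array","items":{"type":"array","items":{"type":"number","minimum":-1,"maximum":1}}},"fingers":{"type":"number"},"force":{"type":"number"}},"required":["translation","dr"]}

```bash
mkdir -p pics; cat > h.py <<'E'
import numpy as np, cv2
from scipy.spatial.transform import Rotation as R
from station import ctrl
def px2world(cam,p,z,cal=None):
    c=cal or ctrl.calibration(cam); K=np.array(c["K"]); E=np.array(c["extrinsics"])
    x=(p[0]-K[0,2])/K[0,0]; y=(p[1]-K[1,2])/K[1,1]
    if cam=="wrist":
        r=np.hypot(x,y); d=np.array([x/r*np.sin(r),y/r*np.sin(r),np.cos(r)]) if r>0 else np.array([0,0,1.])
    else: d=np.array([x,y,1.])
    Rm=E[:3,:3]; o=-Rm.T@E[:3,3]; d=Rm.T@d
    return o+d*(z-o[2])/d[2]
def world2px(cam,P,cal=None):
    c=cal or ctrl.calibration(cam); K=np.array(c["K"]); E=np.array(c["extrinsics"])
    q=E[:3,:3]@np.array(P)+E[:3,3]
    if cam=="wrist":
        r=np.hypot(q[0],q[1]); t=np.arctan2(r,q[2]); u=q[:2]/r*t
    else: u=q[:2]/q[2]
    return np.array([K[0,0]*u[0]+K[0,2],K[1,1]*u[1]+K[1,2]])
def mark(cam,q,z,n=1):
    out=[]
    for m in ctrl.mark_of(cam,q)[:n]:
        p=np.array(m["point"])*[560,420]
        out.append((round(m["score"],2),p.round(1),px2world(cam,p,z).round(4)))
    return out
def tool(target,rpy=None):
    """shift and turn (scaled) from current measured pose to target pos / rpy"""
    s=ctrl.read_state(); R0=R.from_euler("xyz",s["orientation"]); 
    t=R0.inv().apply(np.array(target)-s["eef_pos"])/0.15
    r=(R0.inv()*R.from_euler("xyz",rpy)).as_rotvec()/np.pi if rpy is not None else None
    return t.round(4), r
E
python3 - <<'E'
from h import *
s=ctrl.read_state()
for k in s: print(k,np.round(s[k],4))
for cam in("scene","side"):
    im=ctrl.snapshot(cam); cv2.imwrite(f"pics/{cam}0.png",im)
    for q,z in [("jig",0),("drill_plate",.043),("blank_tail",.0195),("blank",.01),("hammer",0.0),("lever_pivot",.03),("lever_ball",.045),("caliper",0),("loupe",0),("dark_blank",0),("stop_face",.02),("blank_nose",.0195)]:
        print(cam,q,mark(cam,q,z))
E
```

```text
time 0.0
q [ 1.1885  0.2074  1.543   0.      1.3935 -0.1505]
joint_velocities [-0.0026  0.0009  0.0004  0.0003 -0.0017 -0.0016]
joint_efforts [-2.20000e-03 -3.83059e+01 -2.91581e+01 -6.00000e-04  1.08000e-02
  0.00000e+00]
eef_pos [0.1318 0.5589 0.2301]
orientation [-1.7239  1.5684 -1.9557]
force [ 0.1129 -0.4721  0.7288]
wrist_torque [-0.0301 -0.0007 -0.0179]
grip_width 0.0855
scene jig [(0.62, array([276.6, 222.2]), array([0.5718, 0.0823, 0.    ]))]
scene drill_plate [(0.95, array([263.9, 194.3]), array([0.5836, 0.1499, 0.043 ]))]
scene blank_tail [(0.75, array([293.9, 235.1]), array([ 0.5525, -0.0089,  0.0195]))]
scene blank [(0.61, array([280.4, 222.6]), array([0.5686, 0.0626, 0.01  ]))]
scene hammer [(0.69, array([307.6, 285. ]), array([ 0.4835, -0.1394,  0.    ]))]
scene lever_pivot [(0.76, array([266. , 216.6]), array([0.5392, 0.0788, 0.03  ]))]
scene lever_ball [(0.6, array([245.4, 221. ]), array([0.4785, 0.072 , 0.045 ]))]
scene caliper [(0.59, array([312.6, 199. ]), array([0.7127, 0.1148, 0.    ]))]
scene loupe [(0.76, array([352.6, 236.1]), array([ 0.6735, -0.0716,  0.    
[... 442 characters left out ...]
, 224.7]), array([ 0.5529, -0.0067,  0.0195]))]
side blank [(0.87, array([277.9, 213.9]), array([0.5699, 0.0475, 0.01  ]))]
side hammer [(0.72, array([297., 282.]), array([ 0.4817, -0.1426,  0.    ]))]
side lever_pivot [(0.84, array([260.1, 203.6]), array([0.5439, 0.0789, 0.03  ]))]
side lever_ball [(0.66, array([233.9, 206.8]), array([0.4792, 0.0803, 0.045 ]))]
side caliper [(0.79, array([311.8, 192.6]), array([0.698 , 0.0886, 0.    ]))]
side loupe [(0.6, array([350.9, 229.4]), array([ 0.673 , -0.0777,  0.    ]))]
side dark_blank [(0.79, array([174. , 193.9]), array([0.42  , 0.2744, 0.    ]))]
side stop_face []
side blank_nose [(0.57, array([263.4, 195.5]), array([0.5774, 0.1177, 0.0195]))]
```

```bash
python3 - <<'E'
import cv2,numpy as np
a=cv2.imread("pics/scene0.png");b=cv2.imread("pics/side0.png")
cv2.imwrite("pics/both0.png",cv2.resize(np.vstack([a,b]),(560,840))[:,:] if 0 else cv2.resize(np.hstack([a,b]),(800,300)))
E
```

```text
(no output)
```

View pics/scene0.png

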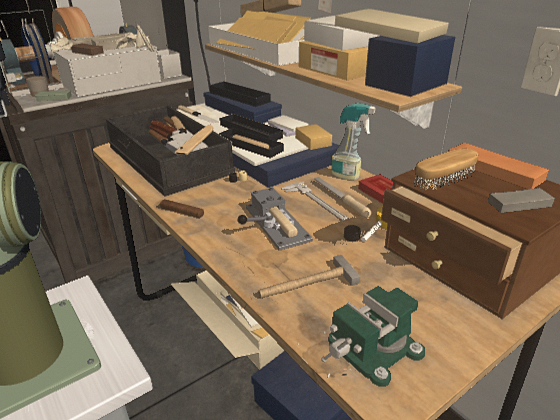

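View pics/side0.png

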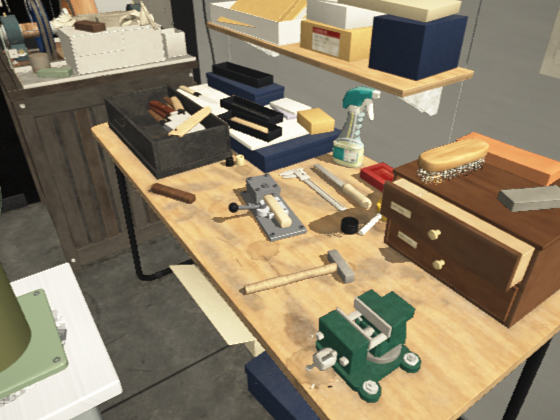

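The scene view shows the hammer lying across the front right, with its head at about (346,270) and its shaft end at (258,293). The jig is at (275,222), with the blank at its rear end and the lever ball at (243,220). The side view agrees. Next I'll move in for a wrist view.

```bash
python3 - <<'E'
from h import *
s=ctrl.read_state(); print(R.from_euler("xyz",s["orientation"]).as_matrix().round(3))
for cam,a,b in (("scene",(258,293),(346,266)),("side",(247,288),(340,262))):
    print(px2world(cam,a,.01),px2world(cam,b,.02))
c=ctrl.calibration("wrist");E=np.array(c["extrinsics"]);print(np.array(c["K"]).round(1),(-E[:3,:3].T@E[:3,3]).round(3),E[:3,:3].round(2))
print(tool([0.42,0.0,0.33]))
E
```

```text
[[ 0.     0.23   0.973]
 [-0.     0.973 -0.23 ]
 [-1.    -0.     0.   ]]
[ 0.38686504 -0.10871119  0.01      ] [ 0.56615692 -0.15959556  0.02      ]
[ 0.39344235 -0.11325399  0.01      ] [ 0.56641922 -0.16188283  0.02      ]
[[325.2   0.  278. ]
 [  0.  325.2 204.7]
 [  0.    0.    1. ]] [0.064 0.575 0.375] [[ 0.23  0.97 -0.  ]
 [ 0.93 -0.22  0.28]
 [ 0.28 -0.07 -0.96]]
(array([-0.6581, -3.1902,  2.725 ]), None)
```

>>> {"api": "apply_moves", "payload": {
  "translation": [
    [-0.16,-0.8,0.68],
    [-0.16,-0.8,0.68],
    [-0.16,-0.8,0.68],
    [-0.16,-0.8,0.68]
  ],
  "dr": [
    [0,0,0],
    [0,0,0],
    [0,0,0],
    [0,0,0]
  ]
}}

```text
time: 1.63
eef_pos: [0.2044, 0.4175, 0.2555]
orientation: [-0.655, 1.57, -0.887]
force: [1.2, 0.1, 1.5]
grip_width: 0.0853
```

>>> {"api": "apply_moves", "payload": {
  "translation": [
    [-0.16,-0.8,0.68],
    [-0.16,-0.8,0.68],
    [-0.16,-0.8,0.68],
    [-0.16,-0.8,0.68]
  ],
  "dr": [
    [0,0,0],
    [0,0,0],
    [0,0,0],
    [0,0,0]
  ]
}}

```text
time: 1.97
eef_pos: [0.2761, 0.2771, 0.28]
orientation: [0.319, 1.569, 0.087]
force: [0.7, 0.3, 0.0]
grip_width: 0.0852
```

>>> {"api": "apply_moves", "payload": {
  "translation": [
    [-0.16,-0.8,0.68],
    [-0.16,-0.8,0.68],
    [-0.16,-0.8,0.68],
    [-0.16,-0.8,0.68]
  ],
  "dr": [
    [0,0,0],
    [0,0,0],
    [0,0,0],
    [0,0,0]
  ]
}}

```text
time: 2.3
eef_pos: [0.348, 0.1366, 0.3042]
orientation: [0.125, 1.569, -0.108]
force: [0.4, -0.5, 0.6]
grip_width: 0.0855
```

>>> {"api": "apply_moves", "payload": {
  "translation": [
    [-0.16,-0.8,0.68],
    [-0.16,-0.8,0.68],
    [-0.16,-0.8,0.68],
    [-0.16,-0.8,0.68],
    [-0.16,-0.8,0.68]
  ],
  "dr": [
    [0,0,0],
    [0,0,0],
    [0,0,0],
    [0,0,0],
    [0,0,0]
  ]
}}

```text
time: 2.72
eef_pos: [0.4216, -0.0065, 0.3286]
orientation: [-0.557, 1.566, -0.796]
force: [0.3, -0.3, 0.4]
grip_width: 0.0852
```

```bash
cat > look.py <<'E'
from h import *
import sys
s=ctrl.read_state(); print(s["time"],np.round(s["eef_pos"],4),np.round(s["orientation"],3),np.round(s["force"],2))
cal=ctrl.calibration("wrist"); im=ctrl.snapshot("wrist"); cv2.imwrite(f"pics/{sys.argv[1]}.png",im)
for q,z in [("jig",0),("drill_plate",.043),("blank_tail",.0195),("blank",.01),("hammer",0.0),("lever_pivot",.03),("lever_ball",.045)][:int(sys.argv[2])]:
    print(q,mark("wrist",q,z))
E
python3 look.py w1 7
```

```text
2.7167 [ 0.4216 -0.0065  0.3286] [-0.557  1.566 -0.796] [ 0.29 -0.33  0.41]
jig [(0.96, array([349.3, 238.3]), array([0.5661, 0.0784, 0.    ]))]
drill_plate [(0.71, array([393.5, 246.3]), array([0.5756, 0.1388, 0.043 ]))]
blank_tail [(0.69, array([301.1, 251.1]), array([0.5588, 0.0018, 0.0195]))]
blank [(0.57, array([338.2, 244. ]), array([0.5651, 0.0608, 0.01  ]))]
hammer [(0.57, array([208.2, 220.4]), array([ 0.485, -0.128,  0.   ]))]
lever_pivot [(0.87, array([350.2, 233.4]), array([0.5435, 0.0796, 0.03  ]))]
lever_ball [(0.66, array([352.2, 188. ]), array([0.4719, 0.0908, 0.045 ]))]
```

View pics/w1.png

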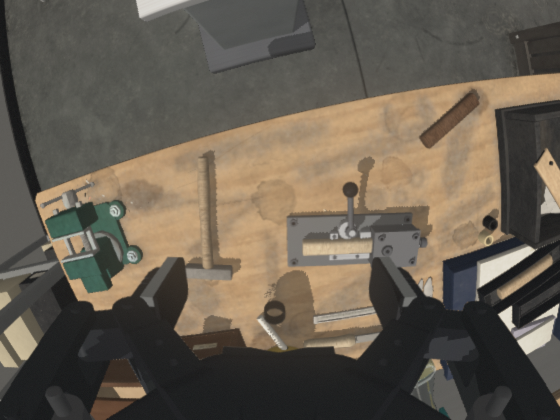

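The wrist view shows the hammer shaft running from (204,155) to its head at (187–232, 271). The jig is at (288–428, 210–265), with the knob at (423,243), the lever ball at (350,189) and the lever open.

```bash
python3 - <<'E'
from h import *
im=cv2.imread("pics/w1.png")
r=ctrl.regions_of("wrist","hammer")
m=r[0]["pixels"]; print(r[0]["score"],m.sum(),np.array(r[0]["extent"])*[560,420,560,420])
ys,xs=np.nonzero(m)
W=np.array([px2world("wrist",(x,y),.015)[:2] for x,y in zip(xs,ys)])
sh=W[W[:,0]<0.53]; d=np.linalg.svd(sh-sh.mean(0),full_matrices=False)[2][0]; d*=np.sign(d[0])
print("axis",d,"ang",np.degrees(np.arctan2(d[1],d[0])),"shaft mean",sh.mean(0))
t=(W-sh.mean(0))@d; n=(W-sh.mean(0))@np.array([-d[1],d[0]]); print("t",t.min(),t.max(),"n head",n[t>t.max()-.012].min(),n[t>t.max()-.012].max())
o=sh.mean(0)+d*(t.max()-.098); g=o+d*.052; print("origin",o,"grasp",g)
yaw=np.arctan2(d[0],-d[1])
s=ctrl.read_state(); R0=R.from_euler("xyz",s["orientation"])
ty=np.array([-d[1],d[0],0]); Rt=np.column_stack([[0,0,-1],ty,np.cross([0,0,-1],ty)])
print("turn",(R0.inv()*R.from_matrix(Rt)).as_rotvec()/np.pi)
print(tool([g[0],g[1],.12]))
cv2.imwrite("pics/w1crop.png",cv2.resize(im[130:300,170:440],None,fx=2.9,fy=2.9,interpolation=cv2.INTER_CUBIC))
E
```

```text
0.76 2072 [183.68  152.88  234.584 282.282]
axis [ 0.96852295 -0.24892428] ang -14.41386549662781 shaft mean [ 0.45267294 -0.12165015]
t -0.07078979918133306 0.1332471885977651 n head -0.0380695185034885 0.03870082304855658
origin [ 0.48681065 -0.13042403] grasp [ 0.53717384 -0.14336809]
turn [ 6.99614731e-03 -8.05962556e-06 -3.24780515e-05]
(array([ 1.3814, -0.7497,  0.9876]), None)
```

View pics/w1crop.png

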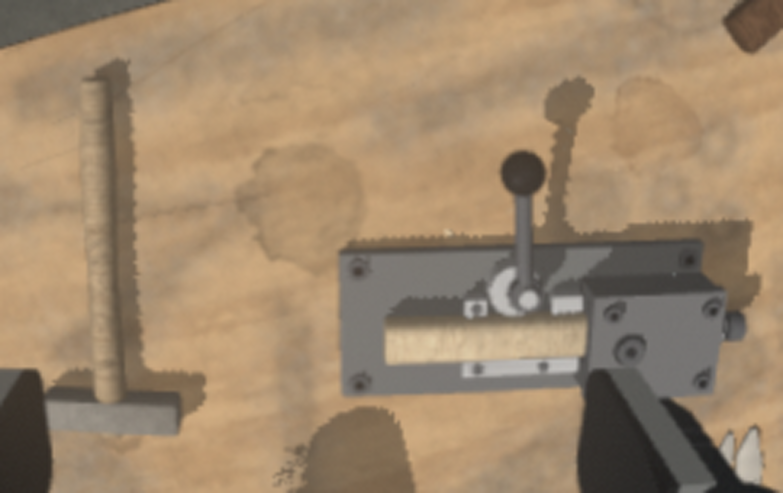

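>>> {"api": "apply_moves", "payload": {
  "translation": [
    [0.69,-0.375,0.494],
    [0.69,-0.375,0.494],
    [0.69,-0.375,0.494],
    [0.69,-0.375,0.494]
  ],
  "dr": [
    [0.007,0,0],
    [0.007,0,0],
    [0.007,0,0],
    [0.007,0,0]
  ]
}}

```text
time: 3.5
eef_pos: [0.4771, -0.0738, 0.2191]
orientation: [-3.057, 1.565, 2.972]
force: [-1.0, 0.9, 0.1]
grip_width: 0.0854
```

>>> {"api": "apply_moves", "payload": {
  "translation": [
    [0.69,-0.375,0.494],
    [0.69,-0.375,0.494],
    [0.69,-0.375,0.494],
    [0.69,-0.375,0.494],
    [0.69,-0.375,0.494]
  ],
  "dr": [
    [0,0,0],
    [0,0,0],
    [0,0,0],
    [0,0,0],
    [0,0,0]
  ]
}}

```text
time: 3.92
eef_pos: [0.5342, -0.1461, 0.1161]
orientation: [3.018, 1.564, 2.763]
force: [-0.4, -0.6, 0.0]
grip_width: 0.0854
```

```bash
python3 look.py w2 7; python3 -c "
from h import *
print(tool([0.5372,-0.1434,.004]))"
```

```text
3.9167 [ 0.5342 -0.1461  0.1161] [3.018 1.564 2.763] [-0.35 -0.65  0.02]
jig [(0.9, array([500.3, 183.1]), array([0.5756, 0.0698, 0.    ]))]
drill_plate []
blank_tail [(0.97, array([451. , 191.6]), array([5.643e-01, 4.000e-04, 1.950e-02]))]
blank [(0.62, array([497.7, 183.4]), array([0.5731, 0.06  , 0.01  ]))]
hammer [(0.83, array([274.2, 138.1]), array([ 0.4891, -0.1374,  0.    ]))]
lever_pivot [(0.75, array([522.1, 161. ]), array([0.5507, 0.0767, 0.03  ]))]
lever_ball [(0.67, array([531.4,  80.5]), array([0.4794, 0.0855, 0.045 ]))]
(array([ 7.865e-01,  1.660e-02, -2.000e-04]), None)
```

View pics/w2.png

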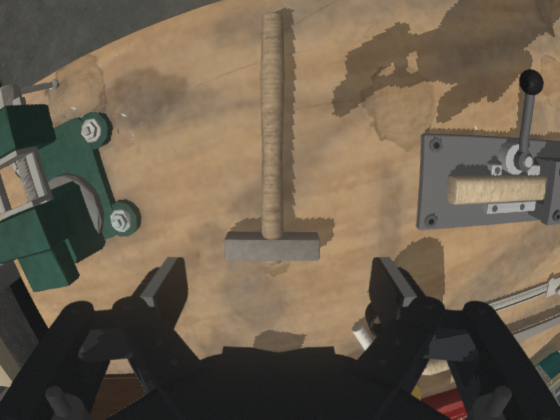

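The hammer is centred below, with its head at (224–320, 233–260) and its shaft column at about 272. I'll refine the fit from here.

```bash
python3 - <<'E'
from h import *
r=ctrl.regions_of("wrist","hammer"); m=r[0]["pixels"]; ys,xs=np.nonzero(m); print(r[0]["score"],m.sum())
W=np.array([px2world("wrist",(x,y),.018)[:2] for x,y in zip(xs,ys)])
c0=np.array([.537,-.143]); d=np.array([.9685,-.2489]); 
for _ in range(3):
    t=(W-c0)@d; sh=W[t<t.max()-.04]; d2=np.linalg.svd(sh-sh.mean(0),full_matrices=False)[2][0]; d=d2*np.sign(d2[0]); c0=sh.mean(0)
t=(W-c0)@d; n=(W-c0)@np.array([-d[1],d[0]]); h=t>t.max()-.012
print("ang",np.degrees(np.arctan2(d[1],d[0])),t.min(),t.max(),n[h].min(),n[h].max())
g=c0+d*(t.max()-.046); print(g)
ty=np.array([-d[1],d[0],0]); Rt=np.column_stack([[0,0,-1],ty,np.cross([0,0,-1],ty)])
s=ctrl.read_state();R0=R.from_euler("xyz",s["orientation"])
print("turn",(R0.inv()*R.from_matrix(Rt)).as_rotvec()/np.pi, tool([g[0],g[1],.004]))
E
```

```text
0.61 7339Traceback (most recent call last):
  File "<stdin>", line 3, in <module>
  File "h.py", line 5, in px2world
    c=cal or ctrl.calibration(cam); K=np.array(c["K"]); E=np.array(c["extrinsics"])
             ~~~~~~~~~~~~~~~~^^^^^
ValueError: time passes only in moves, steps and waits
```

```bash
cat > ham.py <<'E'
from h import *
r=ctrl.regions_of("wrist","hammer"); m=r[0]["pixels"]; ys,xs=np.nonzero(m); print(r[0]["score"],m.sum())
cal=ctrl.calibration("wrist")
W=np.array([px2world("wrist",(x,y),.018,cal)[:2] for x,y in zip(xs,ys)])
c0=np.array([.537,-.143]); d=np.array([.9685,-.2489]); 
for _ in range(3):
    t=(W-c0)@d; sh=W[t<t.max()-.04]; d2=np.linalg.svd(sh-sh.mean(0),full_matrices=False)[2][0]; d=d2*np.sign(d2[0]); c0=sh.mean(0)
t=(W-c0)@d; n=(W-c0)@np.array([-d[1],d[0]]); h=t>t.max()-.012
print("ang",np.degrees(np.arctan2(d[1],d[0])),t.min(),t.max(),n[h].min(),n[h].max())
g=c0+d*(t.max()-.046); print(g)
ty=np.array([-d[1],d[0],0]); Rt=np.column_stack([[0,0,-1],ty,np.cross([0,0,-1],ty)])
s=ctrl.read_state();R0=R.from_euler("xyz",s["orientation"])
print("turn",(R0.inv()*R.from_matrix(Rt)).as_rotvec()/np.pi, tool([g[0],g[1],.004]))
E
python3 ham.py
```

```text
0.61 7339
ang -14.74176639662362 -0.07992979441316253 0.12328883782620664 -0.03957304545112226 0.03984597604640028
[ 0.54450245 -0.15404357]
turn [1.31601061e-03 5.83797714e-04 9.35217313e-05] (array([ 0.7828, -0.0386,  0.0668]), None)
```

```bash
python3 look.py w3 0; python3 ham.py
```

```text
4.4167 [ 0.5361 -0.1458  0.1214] [-0.161  1.569 -0.414] [-0.47  1.14 -0.41]
0.95 7341
ang -14.539411101983154 -0.07857965286501024 0.11929362696138006 -0.03981737544570599 0.03779337164723835
[ 0.53750078 -0.15249062]
turn [8.67498817e-05 3.04919073e-04 5.15836792e-05] (array([ 0.7792, -0.0394,  0.0208]), None)
```

>>> {"api": "apply_moves", "payload": {
  "translation": [
    [0.2,-0.039,0.021],
    [0.4,-0.039,0.021],
    [0.6,-0.039,0.021],
    [0.77,-0.039,0.021],
    [0.77,-0.039,0.021]
  ],
  "dr": [
    [0,0,0],
    [0,0,0],
    [0,0,0],
    [0,0,0],
    [0,0,0]
  ]
}}

```text
time: 4.93
eef_pos: [0.5323, -0.1504, -0.0007]
orientation: [2.968, 1.559, 2.714]
force: [-1.4, 1.5, -0.3]
grip_width: 0.0852
```

>>> {"api": "apply_moves", "payload": {
  "translation": [
    [0,0,0],
    [0,0,0],
    [0,0,0],
    [0,0,0],
    [0,0,0]
  ],
  "dr": [
    [0,0,0],
    [0,0,0],
    [0,0,0],
    [0,0,0],
    [0,0,0]
  ],
  "fingers": 1,
  "force": 60
}}

```text
time: 5.35
eef_pos: [0.5387, -0.1531, 0.0066]
orientation: [-0.182, 1.567, -0.436]
force: [0.4, 0.4, -0.3]
grip_width: 0.0254
```

>>> {"api": "apply_moves", "payload": {
  "translation": [
    [0,0,0],
    [0,0,0],
    [0,0,0],
    [0,0,0],
    [0,0,0]
  ],
  "dr": [
    [0,0,0],
    [0,0,0],
    [0,0,0],
    [0,0,0],
    [0,0,0]
  ]
}}

```text
time: 5.77
eef_pos: [0.5386, -0.1531, 0.0066]
orientation: [-0.15, 1.568, -0.403]
force: [-0.9, 0.4, 6.2]
grip_width: 0.0161
```

>>> {"api": "apply_moves", "payload": {
  "translation": [
    [-0.1,0,0],
    [-0.25,0,0],
    [-0.45,0,0],
    [-0.45,0,0],
    [-0.45,0,0]
  ],
  "dr": [
    [0,0,0],
    [0,0,0],
    [0,0,0],
    [0,0,0],
    [0,0,0]
  ]
}}

```text
time: 6.18
eef_pos: [0.5389, -0.1533, 0.0743]
orientation: [-0.187, 1.566, -0.441]
force: [-0.5, 0.7, -2.0]
grip_width: 0.0158
```

```bash
python3 look.py w4 7; python3 -c "
from h import *
print(tool([0.50,-0.06,.12]))"
```

```text
6.1833 [ 0.5389 -0.1533  0.0743] [-0.187  1.566 -0.441] [-0.48  0.71 -2.04]
jig [(0.95, array([535.7, 185. ]), array([0.5677, 0.0686, 0.    ]))]
drill_plate []
blank_tail [(0.87, array([486.1, 196.5]), array([ 0.5543, -0.0028,  0.0195]))]
blank [(0.79, array([529.4, 191.8]), array([0.5662, 0.0508, 0.01  ]))]
hammer [(0.83, array([276.7, 144.4]), array([ 0.4885, -0.1413,  0.    ]))]
lever_pivot []
lever_ball []
(array([-0.3248,  0.5339, -0.3906]), None)
```

>>> {"api": "apply_moves", "payload": {
  "translation": [
    [-0.25,0.27,-0.2],
    [-0.52,0.53,-0.39],
    [-0.52,0.53,-0.39],
    [-0.52,0.53,-0.39],
    [-0.52,0.53,-0.39]
  ],
  "dr": [
    [0,0,0],
    [0,0,0],
    [0,0,0],
    [0,0,0],
    [0,0,0]
  ]
}}

```text
time: 7.0
eef_pos: [0.5015, -0.06, 0.152]
orientation: [-0.087, 1.567, -0.338]
force: [0.1, 0.4, -2.2]
grip_width: 0.0158
```

>>> {"api": "apply_moves", "payload": {
  "translation": [
    [0,0,0],
    [0,0,0],
    [0,0,0]
  ],
  "dr": [
    [0,0,0],
    [0,0,0],
    [0,0,0]
  ]
}}

```text
time: 7.25
eef_pos: [0.5001, -0.0616, 0.1489]
orientation: [-3.092, 1.568, 2.936]
force: [0.3, 0.2, -2.2]
grip_width: 0.0162
```

```bash
python3 look.py w5 7; python3 - <<'E'
import cv2; im=cv2.imread("pics/w5.png"); cv2.imwrite("pics/w5c.png",cv2.resize(im[80:320,210:530],None,fx=2.5,fy=2.5,interpolation=cv2.INTER_CUBIC))
E
```

```text
7.25 [ 0.5001 -0.0616  0.1489] [-3.092  1.568  2.936] [ 0.34  0.17 -2.16]
jig [(0.94, array([419.8, 226.4]), array([0.5742, 0.0685, 0.    ]))]
drill_plate [(0.79, array([494.1, 237.2]), array([0.5887, 0.1338, 0.043 ]))]
blank_tail [(0.57, array([356.3, 235.8]), array([ 0.5572, -0.0023,  0.0195]))]
blank [(0.95, array([411.6, 231.7]), array([0.5732, 0.0557, 0.01  ]))]
hammer [(0.86, array([277.8, 144.5]), array([ 0.4612, -0.0521,  0.    ]))]
lever_pivot [(0.56, array([436.7, 207.4]), array([0.5467, 0.077 , 0.03  ]))]
lever_ball [(0.62, array([439.2, 136.6]), array([0.4799, 0.0812, 0.045 ]))]
```

View pics/w5c.png

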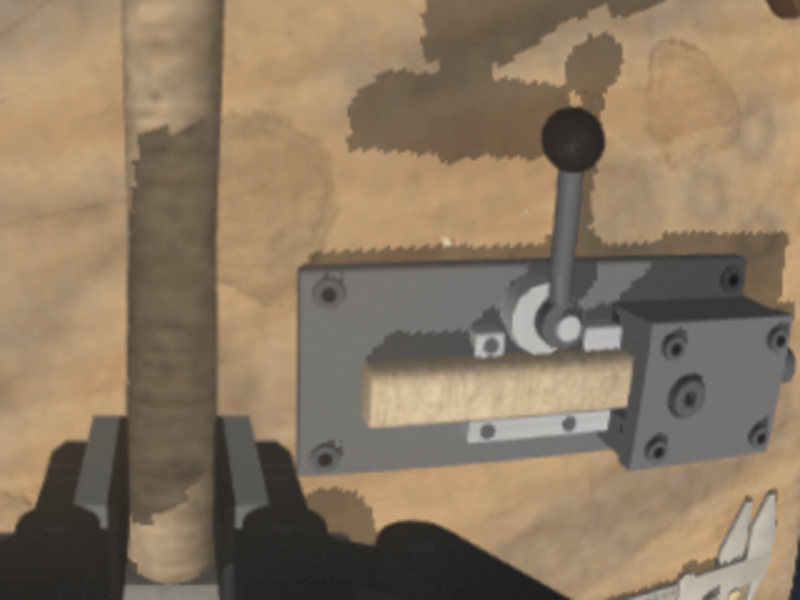

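The crop shows the hammer gripped at centre left. The jig base's rear corners are at about (330,188) and (330,270) in full-image pixels, the blank tail edge at about (357,222–251), the lever ball at (439,136), and the knob at the right edge at about (528,226).

```bash
python3 - <<'E'
from h import *
f=lambda x,y:(x/2.5+210,y/2.5+80)
cal=ctrl.calibration("wrist")
P=lambda x,y,z:px2world("wrist",f(x,y),z,cal)
a,b,c=P(300,269,.01),P(300,474,.01),P(744,257,.01); print("corners",a,b,c,np.linalg.norm(a-b),np.linalg.norm(a-c))
# fit jig frame: a=(-95,46) b=(-95,-38) c=(106,46)
M=np.array([[-.095,.046],[-.095,-.038],[.106,.046]]); W=np.array([a,b,c])[:,:2]
H=(M-M.mean(0)).T@(W-W.mean(0)); ang=np.arctan2(H[0,1]-H[1,0],H[0,0]+H[1,1]); 
Rj=np.array([[np.cos(ang),-np.sin(ang)],[np.sin(ang),np.cos(ang)]]); o=W.mean(0)-Rj@M.mean(0)
print("jig o",o,"ang",np.degrees(ang),"res",(W-(M@Rj.T+o)).round(4).tolist())
J=lambda p:(Rj.T@(p[:2]-o)*1000).round(1)
for n,p in dict(tailtop1=P(364,358,.029),tailtop2=P(371,428,.029),tailtop2b=P(371,415,.029),ball=P(573,140,.045),pivot=P(568,328,.035),knob=P(795,365,.02),plate_c=P(686,397,.043)).items(): print(n,p.round(4),J(p))
print("head end / tool", J(np.array(ctrl.read_state()["eef_pos"])))
np.savez("jig.npz",o=o,ang=ang)
E
```

```text
corners [ 0.50959166 -0.01569575  0.01      ] [ 0.59107331 -0.03218602  0.01      ] [0.55133357 0.17951176 0.01      ] 0.08313355316340584 0.19962052974131622
jig o [0.5740996 0.0675172] ang 77.98731287115491 res [[0.0003, 0.0001], [-0.0004, 0.0011], [0.0002, -0.0013]]
tailtop1 [ 0.5415 -0.0019  0.029 ] [-74.7  17.4]
tailtop2 [ 0.5691 -0.0039  0.029 ] [-70.9 -10. ]
tailtop2b [ 0.564  -0.0031  0.029 ] [-71.2  -4.8]
ball [0.4795 0.0812 0.045 ] [-6.3 95.4]
pivot [0.5484 0.075  0.035 ] [ 2.  26.7]
knob [0.6057 0.2033 0.02  ] [139.3  -2.7]
plate_c [0.5875 0.1225 0.043 ] [56.6 -1.7]
head end / tool [-141.1   45.1]
```

```bash
cat >> h.py <<'E'
def jig():
    d=np.load("jig.npz"); a=float(d["ang"]); return d["o"],a,np.array([[np.cos(a),-np.sin(a)],[np.sin(a),np.cos(a)]])
def jtarget(x,y,z,turn=True):
    """scaled move to TCP jig coords (mm), tool y along jig x, pointing down"""
    o,a,Rj=jig(); p=o+Rj@np.array([x,y])/1000
    s=ctrl.read_state(); R0=R.from_euler("xyz",s["orientation"]); ty=np.array([np.cos(a),np.sin(a),0])
    Rt=R.from_matrix(np.column_stack([[0,0,-1],ty,np.cross([0,0,-1],ty)]))
    sh=R0.inv().apply(np.array([*p,z/1000])-s["eef_pos"])/.15
    return sh.round(4),((R0.inv()*Rt).as_rotvec()/np.pi).round(4)
def jpos():
    o,a,Rj=jig(); s=ctrl.read_state(); e=np.array(s["eef_pos"])
    f=np.array(s["force"]); return (Rj.T@(e[:2]-o)*1000).round(1),round(e[2]*1000,1),"Fj",(Rj.T@f[:2]).round(2),round(f[2],2),"t",round(s["time"],2)
E
python3 -c "
from h import *
print(jpos(),jtarget(-123,34,60))"
```

```text
(array([-141.1,   45.1]), np.float64(150.1), 'Fj', array([ 0.75, -0.66]), np.float64(-2.19), 't', 7.65) (array([0.6007, 0.1236, 0.0689]), array([-0.0141, -0.0001, -0.    ]))
```

>>> {"api": "apply_moves", "payload": {
  "translation": [
    [0.2,0.05,0.03],
    [0.4,0.1,0.069],
    [0.6,0.123,0.069],
    [0.6,0.123,0.069],
    [0.6,0.123,0.069]
  ],
  "dr": [
    [-0.014,0,0],
    [-0.014,0,0],
    [-0.014,0,0],
    [-0.014,0,0],
    [-0.014,0,0]
  ]
}}

```text
time: 8.07
eef_pos: [0.5132, -0.045, 0.0585]
orientation: [3.127, 1.565, 2.917]
force: [1.0, -0.0, -1.5]
grip_width: 0.016
```

>>> {"api": "apply_moves", "payload": {
  "translation": [
    [0,0,0],
    [0,0,0],
    [0,0,0],
    [0,0,0]
  ],
  "dr": [
    [0,0,0],
    [0,0,0],
    [0,0,0],
    [0,0,0]
  ]
}}

```text
time: 8.4
eef_pos: [0.5167, -0.0462, 0.0622]
orientation: [-0.055, 1.567, -0.265]
force: [0.7, 0.1, -3.1]
grip_width: 0.0157
```

```bash
python3 -c "
from h import *
print(jpos(),jtarget(-123,34,20))"; python3 look.py w6 3
```

```text
(array([-123.2,   32.5]), np.float64(62.2), 'Fj', array([ 0.22, -0.72]), np.float64(-3.14), 't', 8.4) (array([ 0.2811,  0.0011, -0.0112]), array([-0.0001,  0.0012,  0.0001]))
8.4 [ 0.5167 -0.0462  0.0622] [-0.055  1.567 -0.265] [ 0.75  0.07 -3.14]
jig [(0.88, array([443. , 255.9]), array([0.5727, 0.0704, 0.    ]))]
drill_plate [(0.67, array([533.4, 271.6]), array([0.582 , 0.1298, 0.043 ]))]
blank_tail [(0.62, array([353.9, 271.8]), array([ 0.5551, -0.0042,  0.0195]))]
```

View pics/w6.png

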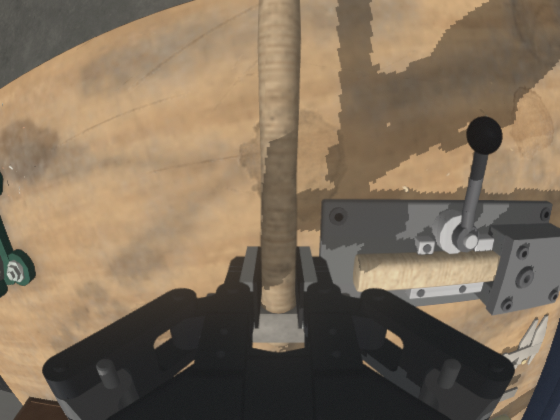

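The view shows the shaft aligned and the head in front of the fingers at (258–305, 314–340). The blank tail is at about (357, 255–290), and the lever ball is clear at (485,136). Lowering now.

>>> {"api": "apply_moves", "payload": {
  "translation": [
    [0.14,0,-0.01],
    [0.28,0,-0.01],
    [0.28,0,-0.01],
    [0.28,0,-0.01],
    [0.28,0,-0.01]
  ],
  "dr": [
    [0,0,0],
    [0,0,0],
    [0,0,0],
    [0,0,0],
    [0,0,0]
  ]
}}

```text
time: 9.02
eef_pos: [0.514, -0.0454, 0.0189]
orientation: [-2.51, 1.571, -2.72]
force: [0.1, -0.9, -1.6]
grip_width: 0.0161
```

>>> {"api": "apply_moves", "payload": {
  "translation": [
    [0,0,0],
    [0,0,0],
    [0,0,0]
  ],
  "dr": [
    [0,0,0],
    [0,0,0],
    [0,0,0]
  ]
}}

```text
time: 9.27
eef_pos: [0.5142, -0.0454, 0.019]
orientation: [-0.079, 1.57, -0.289]
force: [0.1, 0.5, -2.6]
grip_width: 0.0159
```

```bash
python3 -c "
from h import *
print(jpos(),jtarget(-123,34,20))"; python3 look.py w7 3;  python3 look.py w7 0
```

```text
(array([-122.9,   35.1]), np.float64(19.0), 'Fj', array([0.54, 0.02]), np.float64(-2.58), 't', 9.27) (array([-0.0069, -0.0005,  0.0075]), array([-0.    ,  0.0003,  0.    ]))
9.2667 [ 0.5142 -0.0454  0.019 ] [-0.079  1.57  -0.289] [ 0.09  0.53 -2.58]
jig [(0.59, array([469.6, 286.7]), array([0.5736, 0.0709, 0.    ]))]
drill_plate [(0.71, array([502.9, 269.4]), array([0.5357, 0.0643, 0.043 ]))]
blank_tail []
9.4667 [ 0.5139 -0.0453  0.0185] [-0.099  1.571 -0.308] [-0.89 -0.79 -2.37]
```

>>> {"api": "apply_moves", "payload": {
  "translation": [
    [-0.01,0.02,0],
    [-0.01,0.04,0],
    [-0.01,0.053,0],
    [-0.01,0.053,0],
    [-0.01,0.053,0]
  ],
  "dr": [
    [0,0,0],
    [0,0,0],
    [0,0,0],
    [0,0,0],
    [0,0,0]
  ]
}}

```text
time: 9.93
eef_pos: [0.5155, -0.0373, 0.0198]
orientation: [-2.444, 1.571, -2.654]
force: [-0.3, 0.3, -2.9]
grip_width: 0.0158
```

>>> {"api": "apply_moves", "payload": {
  "translation": [
    [0,0.02,0],
    [0,0.04,0],
    [0,0.053,0],
    [0,0.027,0],
    [0,0.027,0]
  ],
  "dr": [
    [0,0,0],
    [0,0,0],
    [0,0,0],
    [0,0,0],
    [0,0,0]
  ]
}}

```text
time: 10.35
eef_pos: [0.5163, -0.0339, 0.0198]
orientation: [-1.599, 1.57, -1.808]
force: [0.5, -0.5, -2.1]
grip_width: 0.0163
```

```bash
python3 -c "
from h import *
print(jpos())
ctrl.snapshot('wrist');print(jpos())"; python3 look.py w8 0; python3 - <<'E'
import cv2; im=cv2.imread("pics/w8.png"); cv2.imwrite("pics/w8c.png",cv2.resize(im[150:390,240:560],None,fx=2.5,fy=2.5,interpolation=cv2.INTER_CUBIC))
E
```

```text
(array([-111.3,   35.4]), np.float64(19.8), 'Fj', array([-0.39, -0.62]), np.float64(-2.14), 't', 10.35)
(array([-111.2,   35.5]), np.float64(19.8), 'Fj', array([0.82, 0.03]), np.float64(-1.45), 't', 10.4)
10.4 [ 0.5163 -0.0338  0.0198] [-1.814  1.571 -2.024] [ 0.14  0.8  -1.45]
```

View pics/w8c.png

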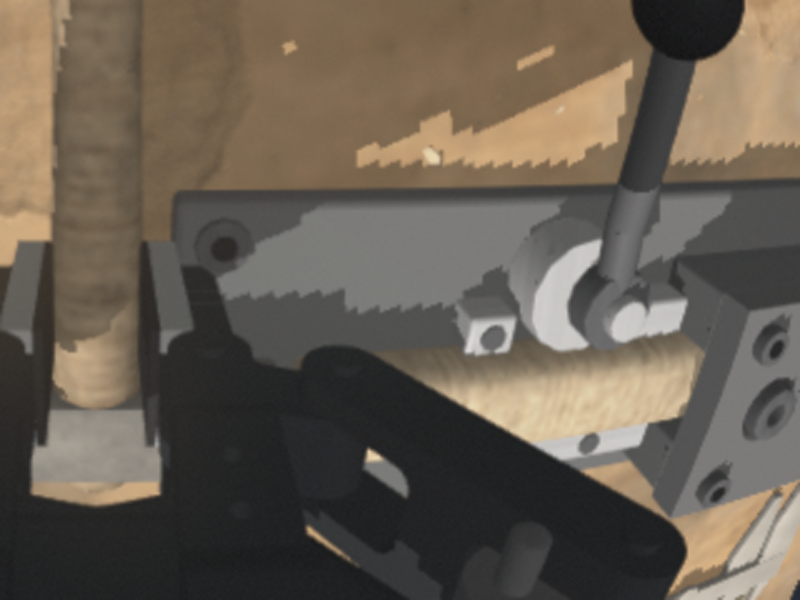

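The finger linkage hides the blank tail from the wrist camera, and the hammer is correctly placed. I'll check the tail with the fixed cameras instead.

```bash
cat > tail.py <<'E'
from h import *
import sys
o,a,Rj=jig(); J=lambda p:(Rj.T@(np.array(p)[:2]-o)*1000).round(1)
print(jpos())
for cam in ("scene","side"):
    im=ctrl.snapshot(cam); cv2.imwrite(f"pics/{cam}_{sys.argv[1]}.png",im)
    old=cv2.imread(f"pics/{cam}0.png")
    m=mark(cam,"blank_tail",.0195)
    if m: print(cam,m[0][:2],J(m[0][2]))
E
python3 - <<'E'
from h import *
o,a,Rj=jig()
for p in ([.5525,-.0089],[.5529,-.0067]): print(Rj.T@(np.array(p)-o)*1000)
for cam in("scene","side"):
  for x in(-72,-38): print(cam,x,[world2px(cam,[*(o+Rj@np.array([x,y])/1000),z]).round(1) for y,z in((0,.0195),(-11,.029),(11,.029))], "knob",world2px(cam,[*(o+Rj@np.array([.139,0])),.025]).round(1))
E
python3 tail.py a; python3 - <<'E'
import cv2,numpy as np
t=[]
for c,(x,y) in (("scene",(220,170)),("side",(210,160))):
    t.append(np.vstack([cv2.resize(cv2.imread(f"pics/{c}{s}.png")[y:y+90,x:x+120],None,fx=3.3,fy=3.3,interpolation=cv2.INTER_CUBIC) for s in ("0","_a")]))
cv2.imwrite("pics/cmp.png",np.hstack(t)); print(np.hstack(t).shape)
E
```

```text
[-79.23926605   5.22202137]
[-77.00419136   5.28866297]
scene -72 [array([294.6, 232.9]), array([299. , 228.2]), array([290.1, 230.6])] knob [258.3 190.2]
scene -38 [array([288. , 225.5]), array([292.3, 220.8]), array([283.6, 223.1])] knob [258.3 190.2]
side -72 [array([287.2, 222.9]), array([292., 218.]), array([282.4, 220.3])] knob [253.3 175.6]
side -38 [array([280.9, 214.5]), array([285.6, 209.7]), array([276.2, 211.9])] knob [253.3 175.6]
(array([-111.1,   35.5]), np.float64(19.8), 'Fj', array([0.42, 0.11]), np.float64(-2.61), 't', 10.45)
side (0.52, array([171.6, 196.1])) [129.9 204.8]
(594, 792, 3)
```

View pics/cmp.png

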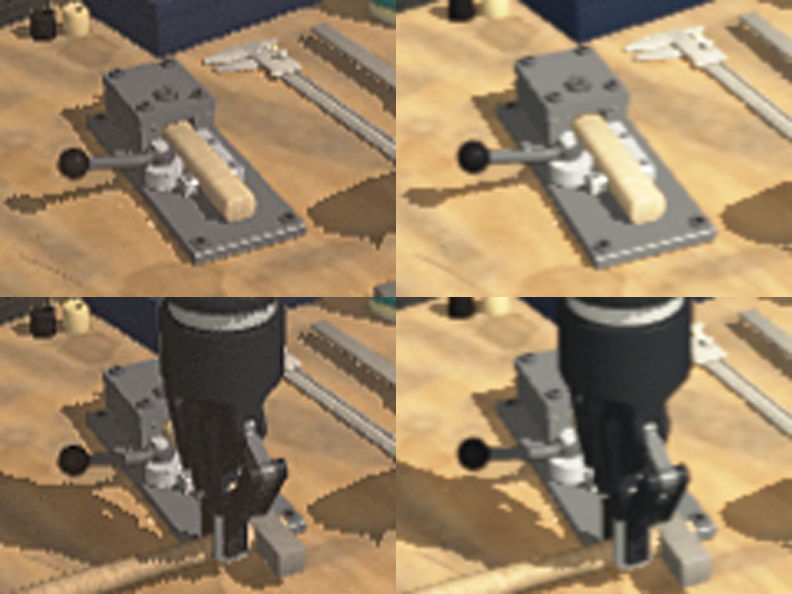

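The top row shows the free view. In the bottom row the arm hides the blank, with the hammer head on the jig's rear. The fixed cameras won't help here, so I'll tap by dead reckoning plus force and check in between.

>>> {"api": "apply_moves", "payload": {
  "translation": [
    [0,0.025,0],
    [0,0.045,0],
    [0,0.053,0],
    [0,0.027,0],
    [0,0.027,0]
  ],
  "dr": [
    [0,0,0],
    [0,0,0],
    [0,0,0],
    [0,0,0],
    [0,0,0]
  ]
}}

```text
time: 11.07
eef_pos: [0.5171, -0.0299, 0.0198]
orientation: [-1.507, 1.57, -1.716]
force: [-0.8, -0.9, -1.2]
grip_width: 0.0163
```

>>> {"api": "apply_moves", "payload": {
  "translation": [
    [0,0.025,0],
    [0,0.045,0],
    [0,0.053,0],
    [0,0.027,0],
    [0,0.027,0]
  ],
  "dr": [
    [0,0,0],
    [0,0,0],
    [0,0,0],
    [0,0,0],
    [0,0,0]
  ]
}}

```text
time: 11.48
eef_pos: [0.518, -0.026, 0.0198]
orientation: [-1.534, 1.57, -1.744]
force: [0.2, 1.1, -3.4]
grip_width: 0.016
```

>>> {"api": "apply_moves", "payload": {
  "translation": [
    [0,0.025,0],
    [0,0.045,0],
    [0,0.053,0],
    [0,0.027,0],
    [0,0.027,0]
  ],
  "dr": [
    [0,0,0],
    [0,0,0],
    [0,0,0],
    [0,0,0],
    [0,0,0]
  ]
}}

```text
time: 11.9
eef_pos: [0.5188, -0.022, 0.0198]
orientation: [-1.559, 1.57, -1.769]
force: [0.5, 0.5, -2.5]
grip_width: 0.0157
```

>>> {"api": "apply_moves", "payload": {
  "translation": [
    [0,0.025,0],
    [0,0.045,0],
    [0,0.053,0],
    [0,0.027,0],
    [0,0.027,0]
  ],
  "dr": [
    [0,0,0],
    [0,0,0],
    [0,0,0],
    [0,0,0],
    [0,0,0]
  ]
}}

```text
time: 12.32
eef_pos: [0.5196, -0.0181, 0.0198]
orientation: [-1.78, 1.57, -1.99]
force: [-0.6, 0.2, -2.5]
grip_width: 0.0157
```

```bash
python3 -c "
from h import *
ctrl.snapshot('wrist');print(jpos())"
```

```text
(array([-95. ,  35.5]), np.float64(19.8), 'Fj', array([0.47, 0.65]), np.float64(-2.49), 't', 12.37)
```

>>> {"api": "apply_moves", "payload": {
  "translation": [
    [0,-0.05,0],
    [-0.2,-0.1,-0.05],
    [-0.45,-0.1,-0.1],
    [-0.7,-0.1,-0.1],
    [-0.93,-0.1,-0.1]
  ],
  "dr": [
    [0,0,0],
    [0,0,0],
    [0,0,0],
    [0,0,0],
    [0,0,0]
  ]
}}

```text
time: 12.78
eef_pos: [0.501, -0.0299, 0.1607]
orientation: [-2.859, 1.57, -3.069]
force: [1.3, -1.1, -3.0]
grip_width: 0.0159
```

>>> {"api": "apply_moves", "payload": {
  "translation": [
    [0,0,0],
    [0,0,0],
    [0,0,0],
    [0,0,0],
    [0,0,0]
  ],
  "dr": [
    [0,0,0],
    [0,0,0],
    [0,0,0],
    [0,0,0],
    [0,0,0]
  ]
}}

```text
time: 13.2
eef_pos: [0.5001, -0.029, 0.1569]
orientation: [3.138, 1.566, 2.928]
force: [-0.2, 0.5, -1.4]
grip_width: 0.0161
```

```bash
python3 -c "
from h import *
import json
print(jpos()); c=ctrl.calibration('wrist'); np.savez('cal9.npz',K=np.array(c['K']),extrinsics=np.array(c['extrinsics']))
im=ctrl.snapshot('wrist'); cv2.imwrite('pics/w9.png',im); cv2.imwrite('pics/w9c.png',cv2.resize(im[120:320,295:560],None,fx=3,fy=3,interpolation=cv2.INTER_CUBIC)); print(jpos())"
```

```text
(array([-109.8,   52.3]), np.float64(156.9), 'Fj', array([0.49, 0.27]), np.float64(-1.39), 't', 13.2)
(array([-109.8,   52.1]), np.float64(157.1), 'Fj', array([-0.28, -0.41]), np.float64(-2.17), 't', 13.25)
```

View pics/w9c.png

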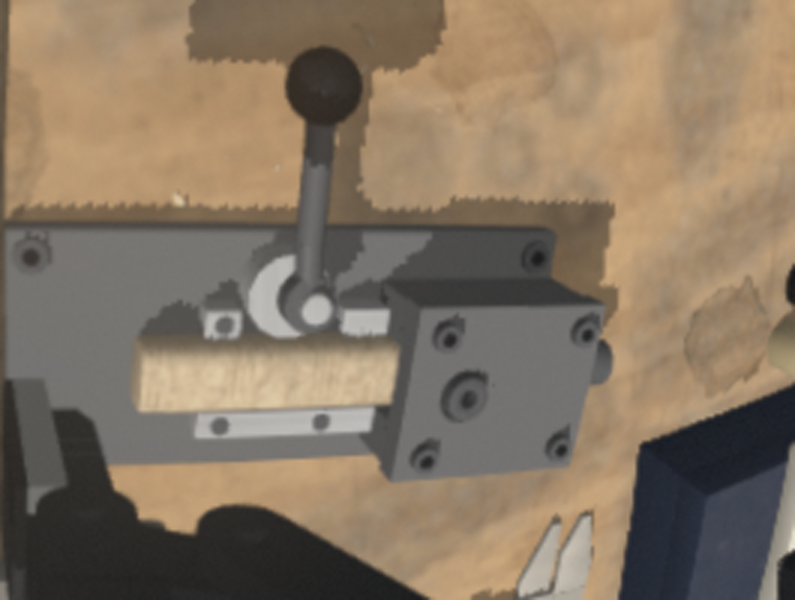

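The crop shows the blank's tail edge at about (135–140, 340–410), the lower rail's rear end at (194,415–440), the knob end at (612,365) and the lever still open.

```bash
python3 - <<'E'
from h import *
c=np.load("cal9.npz"); cal=dict(K=c["K"],extrinsics=c["extrinsics"]); o,a,Rj=jig()
J=lambda x,y,z:(Rj.T@(px2world("wrist",(x/3+295,y/3+120),z,cal)[:2]-o)*1000).round(1)
print("corner(106,46)",J(555,228,.01),"railend(-30)",J(194,416,.021),J(205,313,.021),J(193,440,.015))
print("tail top",J(133,342,.029),J(138,411,.029),"bottom",J(140,411,.01))
for z in(.02,.025,.03): print("knob",z,J(612,365,z))
print("pivot",J(317,310,.045),J(317,310,.037),"ball",J(324,86,.045))
E
```

```text
corner(106,46) [103.8  47.5] railend(-30) [-31.3 -13.7] [-31.   21.8] [-29.1 -25.6]
tail top [-55.1  15.5] [-51.9  -7.6] bottom [-47.1 -16.7]
knob 0.02 [136.2  -2.2]
knob 0.025 [131.9  -0. ]
knob 0.03 [127.5   2.2]
pivot [-3.3 30.9] [ 0.1 28. ] ball [-7.4 96.1]
```

```bash
python3 -c "
from h import *
print(jtarget(-99,35,20))"
```

```text
(array([0.9132, 0.072 , 0.1179]), array([-0.0001, -0.0014, -0.    ]))
```

>>> {"api": "apply_moves", "payload": {
  "translation": [
    [0.22,0.03,0.05],
    [0.45,0.06,0.1],
    [0.68,0.072,0.1],
    [0.85,0.072,0.1],
    [0.93,0.072,0.1]
  ],
  "dr": [
    [0,0,0],
    [0,0,0],
    [0,0,0],
    [0,0,0],
    [0,0,0]
  ]
}}

```text
time: 13.67
eef_pos: [0.5141, -0.0209, 0.0149]
orientation: [-3.113, 1.56, 2.961]
force: [-12.4, -0.8, 22.5]
grip_width: 0.0161
```

>>> {"api": "apply_moves", "payload": {
  "translation": [
    [0,0,0],
    [0,0,0],
    [0,0.015,0],
    [0,0.027,0],
    [0,0.027,0]
  ],
  "dr": [
    [0,0,0],
    [0,0,0],
    [0,0,0],
    [0,0,0],
    [0,0,0]
  ]
}}

```text
time: 14.08
eef_pos: [0.5207, -0.0177, 0.0208]
orientation: [0.096, 1.569, -0.114]
force: [-0.2, 0.0, -3.3]
grip_width: 0.0163
```

>>> {"api": "apply_moves", "payload": {
  "translation": [
    [0,0.02,0],
    [0,0.035,0],
    [0,0.045,0],
    [0,0.045,0]
  ],
  "dr": [
    [0,0,0],
    [0,0,0],
    [0,0,0],
    [0,0,0]
  ]
}}

```text
time: 14.42
eef_pos: [0.5213, -0.0109, 0.02]
orientation: [0.187, 1.57, -0.023]
force: [-0.9, -0.2, -1.9]
grip_width: 0.0162
```

>>> {"api": "apply_moves", "payload": {
  "translation": [
    [0,-0.02,0],
    [0,-0.02,0],
    [0,-0.02,0]
  ],
  "dr": [
    [0,0,0],
    [0,0,0],
    [0,0,0]
  ]
}}

```text
time: 14.67
eef_pos: [0.5203, -0.0144, 0.0197]
orientation: [-2.992, 1.571, 3.081]
force: [-0.1, 0.4, -1.9]
grip_width: 0.0158
```

```bash
python3 -c "
from h import *
print(jpos())"
```

```text
(array([-91.3,  35.5]), np.float64(19.7), 'Fj', array([0.42, 0.19]), np.float64(-1.85), 't', 14.67)
```

>>> {"api": "apply_moves", "payload": {
  "translation": [
    [0,0.018,0],
    [0,0.03,0],
    [0,0.04,0],
    [0,0.04,0]
  ],
  "dr": [
    [0,0,0],
    [0,0,0],
    [0,0,0],
    [0,0,0]
  ]
}}

```text
time: 15.0
eef_pos: [0.5217, -0.008, 0.0198]
orientation: [1.874, 1.571, 1.665]
force: [0.2, 0.2, -2.6]
grip_width: 0.0161
```

>>> {"api": "apply_moves", "payload": {
  "translation": [
    [0,-0.02,0],
    [0,-0.02,0]
  ],
  "dr": [
    [0,0,0],
    [0,0,0]
  ]
}}

```text
time: 15.17
eef_pos: [0.521, -0.0116, 0.0198]
orientation: [-1.744, 1.57, -1.954]
force: [0.0, 0.2, -2.8]
grip_width: 0.0161
```

>>> {"api": "apply_moves", "payload": {
  "translation": [
    [0,0.015,0],
    [0,0.023,0],
    [0,0.03,0],
    [0,0.03,0]
  ],
  "dr": [
    [0,0,0],
    [0,0,0],
    [0,0,0],
    [0,0,0]
  ]
}}

```text
time: 15.5
eef_pos: [0.522, -0.0071, 0.0198]
orientation: [-1.553, 1.57, -1.763]
force: [-0.1, -2.2, -1.4]
grip_width: 0.0158
```

```bash
python3 -c "
from h import *
print(jpos())"
```

```text
(array([-83.8,  35.4]), np.float64(19.8), 'Fj', array([-2.14, -0.33]), np.float64(-1.42), 't', 15.5)
```

>>> {"api": "apply_moves", "payload": {
  "translation": [
    [0,0,0]
  ],
  "dr": [
    [0,0,0]
  ]
}}

```text
time: 15.58
eef_pos: [0.522, -0.0071, 0.0198]
orientation: [-1.532, 1.57, -1.742]
force: [0.2, -1.5, -2.5]
grip_width: 0.0158
```

>>> {"api": "apply_moves", "payload": {
  "translation": [
    [0,0,0]
  ],
  "dr": [
    [0,0,0]
  ]
}}

```text
time: 15.67
eef_pos: [0.522, -0.0071, 0.0198]
orientation: [-1.708, 1.57, -1.918]
force: [-2.0, -2.4, -1.7]
grip_width: 0.0164
```

>>> {"api": "apply_moves", "payload": {
  "translation": [
    [0,0.003,0],
    [0,0.003,0]
  ],
  "dr": [
    [0,0,0],
    [0,0,0]
  ]
}}

```text
time: 15.83
eef_pos: [0.5219, -0.0069, 0.0198]
orientation: [-1.832, 1.57, -2.042]
force: [-1.5, -3.9, -1.5]
grip_width: 0.0157
```

```bash
python3 -c "
from h import *
print(jpos())"
```

```text
(array([-83.7,  35.5]), np.float64(19.8), 'Fj', array([-4.17,  0.65]), np.float64(-1.47), 't', 15.83)
```

>>> {"api": "apply_moves", "payload": {
  "translation": [
    [0,0.003,0],
    [0,0.003,0]
  ],
  "dr": [
    [0,0,0],
    [0,0,0]
  ]
}}

```text
time: 16.0
eef_pos: [0.5219, -0.0069, 0.0198]
orientation: [-1.768, 1.569, -1.977]
force: [-0.8, -6.6, -1.1]
grip_width: 0.0162
```

>>> {"api": "apply_moves", "payload": {
  "translation": [
    [0,-0.02,0],
    [0,-0.05,0],
    [0,-0.05,0],
    [0,-0.05,0]
  ],
  "dr": [
    [0,0,0],
    [0,0,0],
    [0,0,0],
    [0,0,0]
  ]
}}

```text
time: 16.33
eef_pos: [0.5207, -0.0132, 0.0198]
orientation: [1.43, 1.57, 1.22]
force: [-1.2, 0.5, -2.5]
grip_width: 0.0162
```

```bash
python3 -c "
from h import *
print(jpos())"
```

```text
(array([-90.1,  35.4]), np.float64(19.8), 'Fj', array([0.26, 1.25]), np.float64(-2.53), 't', 16.33)
```

>>> {"api": "apply_moves", "payload": {
  "translation": [
    [0,-0.05,0],
    [-0.2,-0.1,-0.05],
    [-0.45,-0.13,-0.1],
    [-0.7,-0.13,-0.1],
    [-0.9,-0.13,-0.1]
  ],
  "dr": [
    [0,0,0],
    [0,0,0],
    [0,0,0],
    [0,0,0],
    [0,0,0]
  ]
}}

```text
time: 16.75
eef_pos: [0.5019, -0.0298, 0.157]
orientation: [0.092, 1.569, -0.119]
force: [2.2, -1.0, -2.3]
grip_width: 0.0158
```

>>> {"api": "apply_moves", "payload": {
  "translation": [
    [0,0,0],
    [0,0,0],
    [0,0,0],
    [0,0,0],
    [0,0,0]
  ],
  "dr": [
    [0,0,0],
    [0,0,0],
    [0,0,0],
    [0,0,0],
    [0,0,0]
  ]
}}

```text
time: 17.17
eef_pos: [0.5001, -0.0289, 0.1524]
orientation: [3.112, 1.566, 2.903]
force: [-0.1, -0.5, -2.4]
grip_width: 0.0158
```

```bash
python3 -c "
from h import *
print(jpos()); c=ctrl.calibration('wrist'); np.savez('cal10.npz',K=np.array(c['K']),extrinsics=np.array(c['extrinsics']))
im=ctrl.snapshot('wrist'); cv2.imwrite('pics/w10.png',im); cv2.imwrite('pics/w10c.png',cv2.resize(im[120:350,225:560],None,fx=2.38,fy=2.38,interpolation=cv2.INTER_CUBIC)); print(jpos())"
```

```text
(array([-109.7,   52.3]), np.float64(152.4), 'Fj', array([-0.47, -0.03]), np.float64(-2.35), 't', 17.17)
(array([-109.7,   52. ]), np.float64(152.7), 'Fj', array([ 0. , -0.2]), np.float64(-2.14), 't', 17.22)
```

View pics/w10c.png

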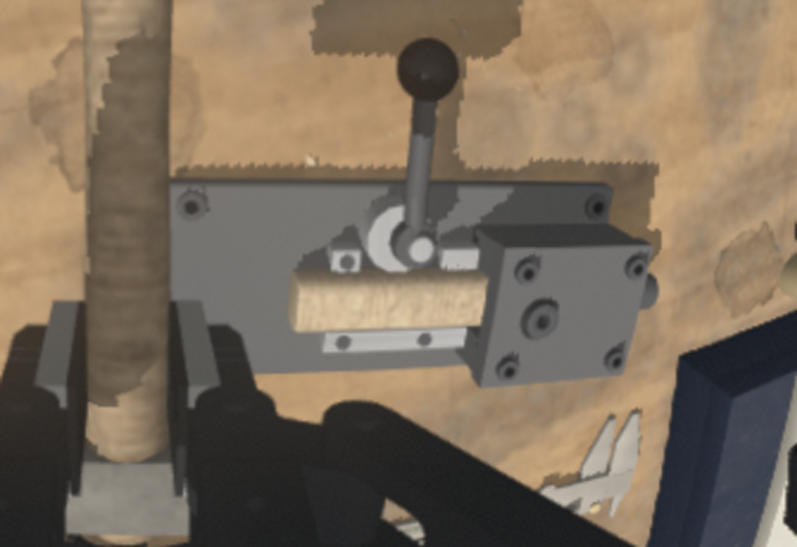

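The blank's tail edge is now at (291–295, 270–332), the knob end at (658,290), and the lever is open.

```bash
python3 - <<'E'
from h import *
c=np.load("cal10.npz"); cal=dict(K=c["K"],extrinsics=c["extrinsics"]); o,a,Rj=jig()
J=lambda x,y,z:(Rj.T@(px2world("wrist",(x/2.38+225,y/2.38+120),z,cal)[:2]-o)*1000).round(1)
print("corner",J(613,185,.01),"rail",J(323,336,.021),"tail",J(290,272,.029),J(294.5,332,.029),"knob",J(658,290,.025),"pivot",J(421,249,.037),"ball",J(428,70,.045))
print(tool([.5386,-.1531,.075]))
E
```

```text
corner [104.6  46.8] rail [-31.1 -14.3] tail [-48.9  16.9] [-45.2  -8.2] knob [131.9   1.6] pivot [-0.3 28.4] ball [-7.4 96. ]
(array([ 0.5158, -0.7565,  0.4237]), None)
```

>>> {"api": "apply_moves", "payload": {
  "translation": [
    [0,-0.23,0.13],
    [0.1,-0.46,0.26],
    [0.3,-0.66,0.38],
    [0.45,-0.756,0.424],
    [0.51,-0.756,0.424]
  ],
  "dr": [
    [0,0,0],
    [0,0,0],
    [0,0,0],
    [0,0,0],
    [0,0,0]
  ]
}}

```text
time: 17.63
eef_pos: [0.5387, -0.1565, 0.0736]
orientation: [-3.086, 1.565, 2.984]
force: [-1.2, 0.7, -2.9]
grip_width: 0.016
```

>>> {"api": "apply_moves", "payload": {
  "translation": [
    [0,0,0],
    [0.1,0,0],
    [0.2,0,0],
    [0.28,0,0],
    [0.32,0,0]
  ],
  "dr": [
    [0,0,0],
    [0,0,0],
    [0,0,0],
    [0,0,0],
    [0,0,0]
  ]
}}

```text
time: 18.05
eef_pos: [0.5393, -0.1519, 0.0289]
orientation: [2.851, 1.568, 2.643]
force: [-0.2, -0.1, -1.8]
grip_width: 0.0157
```

>>> {"api": "apply_moves", "payload": {
  "translation": [
    [0,0,0],
    [0,0,0],
    [0,0,0]
  ],
  "dr": [
    [0,0,0],
    [0,0,0],
    [0,0,0]
  ]
}}

```text
time: 18.3
eef_pos: [0.5413, -0.1535, 0.0313]
orientation: [-0.207, 1.569, -0.417]
force: [0.7, -0.6, -1.5]
grip_width: 0.0163
```

Now lowering gently until it touches.

>>> {"api": "apply_moves", "payload": {
  "translation": [
    [0.05,0,0],
    [0.09,0,0],
    [0.12,0,0],
    [0.12,0,0]
  ],
  "dr": [
    [0,0,0],
    [0,0,0],
    [0,0,0],
    [0,0,0]
  ]
}}

```text
time: 18.63
eef_pos: [0.5395, -0.1531, 0.011]
orientation: [2.942, 1.568, 2.732]
force: [0.7, 1.1, -1.6]
grip_width: 0.0157
```

>>> {"api": "apply_moves", "payload": {
  "translation": [
    [0.015,0,0],
    [0.03,0,0],
    [0.03,0,0]
  ],
  "dr": [
    [0,0,0],
    [0,0,0],
    [0,0,0]
  ]
}}

```text
time: 18.88
eef_pos: [0.5404, -0.1535, 0.0077]
orientation: [3.042, 1.57, 2.832]
force: [0.2, -1.4, 0.8]
grip_width: 0.0158
```

>>> {"api": "apply_moves", "payload": {
  "translation": [
    [0.01,0,0],
    [0.01,0,0]
  ],
  "dr": [
    [0,0,0],
    [0,0,0]
  ]
}}

```text
time: 19.05
eef_pos: [0.5406, -0.1535, 0.0069]
orientation: [-2.275, 1.571, -2.484]
force: [-1.2, 0.2, 3.7]
grip_width: 0.0157
```

>>> {"api": "apply_moves", "payload": {
  "translation": [
    [0,0,0],
    [0,0,0],
    [0,0,0],
    [0,0,0],
    [0,0,0]
  ],
  "dr": [
    [0,0,0],
    [0,0,0],
    [0,0,0],
    [0,0,0],
    [0,0,0]
  ],
  "fingers": 0
}}

```text
time: 19.47
eef_pos: [0.5406, -0.1536, 0.0063]
orientation: [-0.15, 1.57, -0.36]
force: [-0.2, -0.2, 0.4]
grip_width: 0.0755
```

>>> {"api": "apply_moves", "payload": {
  "translation": [
    [0,0,0],
    [-0.1,0,0],
    [-0.3,0,0],
    [-0.55,0,0],
    [-0.8,0,0]
  ],
  "dr": [
    [0,0,0],
    [0,0,0],
    [0,0,0],
    [0,0,0],
    [0,0,0]
  ]
}}

```text
time: 19.88
eef_pos: [0.5394, -0.153, 0.1264]
orientation: [2.907, 1.568, 2.697]
force: [0.2, 0.1, 0.2]
grip_width: 0.0853
```

>>> {"api": "apply_moves", "payload": {
  "translation": [
    [0,0,0],
    [0,0,0],
    [0,0,0],
    [0,0,0],
    [0,0,0]
  ],
  "dr": [
    [0,0,0],
    [0,0,0],
    [0,0,0],
    [0,0,0],
    [0,0,0]
  ],
  "fingers": 1
}}

```text
time: 20.3
eef_pos: [0.539, -0.1528, 0.1241]
orientation: [2.922, 1.567, 2.712]
force: [0.5, 0.5, -0.8]
grip_width: 0.0256
```

```bash
python3 -c "
from h import *
print(jpos())
cal=ctrl.calibration('wrist');im=ctrl.snapshot('wrist'); cv2.imwrite('pics/w11.png',im)
for q,z in (('lever_ball',.045),('hammer',0),('lever_pivot',.03)): print(q,mark('wrist',q,z))
"; python3 ham.py
```

```text
(array([-222.8,  -11.5]), np.float64(124.1), 'Fj', array([ 0.58, -0.34]), np.float64(-0.78), 't', 20.3)
lever_ball [(0.76, array([535. ,  87.6]), array([0.4784, 0.0827, 0.045 ]))]
hammer [(0.95, array([277.7, 130.7]), array([ 0.486 , -0.1428,  0.    ]))]
lever_pivot [(0.76, array([523.8, 163.3]), array([0.5477, 0.0749, 0.03  ]))]
0.83 7036
ang -11.969879030881145 -0.07867191110702652 0.12085314176756454 -0.04051524091054267 0.03890584851878144
[ 0.54204589 -0.15455141]
turn [-0.00029478 -0.00048573 -0.0001102 ] (array([ 0.8095, -0.0058,  0.016 ]), None)
```

The hammer is down, released and lying flat. Next is the lever: closed fingers come in on the +x side of the ball and sweep it round.

```bash
python3 -c "
from h import *
print(jpos(),ctrl.read_state()['q'],jtarget(30,97,110))"
```

```text
(array([-223. ,  -12.7]), np.float64(125.4), 'Fj', array([0.03, 0.39]), np.float64(0.42), 't', 20.55) [-4.30709944e-01  2.88078768e-01  1.67400749e+00  2.97991988e-06
  1.18107113e+00 -1.79166754e+00] (array([ 0.1045,  1.6868, -0.7312]), array([-0.0001, -0.0005, -0.0001]))
```

>>> {"api": "apply_moves", "payload": {
  "translation": [
    [0,0.22,-0.1],
    [0,0.45,-0.2],
    [0,0.66,-0.3],
    [0,0.84,-0.366]
  ],
  "dr": [
    [0,0,0],
    [0,0,0],
    [0,0,0],
    [0,0,0]
  ]
}}

```text
time: 20.88
eef_pos: [0.5117, -0.0169, 0.1258]
orientation: [2.845, 1.569, 2.635]
force: [0.2, 0.3, -0.3]
grip_width: 0.0002
```

>>> {"api": "apply_moves", "payload": {
  "translation": [
    [0,0.22,-0.1],
    [0.05,0.45,-0.2],
    [0.1,0.7,-0.3],
    [0.1,0.84,-0.366],
    [0.1,0.847,-0.366]
  ],
  "dr": [
    [0,0,0],
    [0,0,0],
    [0,0,0],
    [0,0,0],
    [0,0,0]
  ]
}}

```text
time: 21.3
eef_pos: [0.4836, 0.1208, 0.1104]
orientation: [2.856, 1.568, 2.651]
force: [0.3, -0.1, -0.4]
grip_width: 0.0003
```

>>> {"api": "apply_moves", "payload": {
  "translation": [
    [0,0,0],
    [0,0,0],
    [0,0,0],
    [0,0,0]
  ],
  "dr": [
    [0,0,0],
    [0,0,0],
    [0,0,0],
    [0,0,0]
  ]
}}

```text
time: 21.63
eef_pos: [0.4865, 0.1157, 0.1115]
orientation: [-0.144, 1.57, -0.356]
force: [-0.3, -0.2, 0.9]
grip_width: 0.0
```

```bash
python3 -c "
from h import *
print(jpos(),jtarget(30,97,35))"; python3 look.py w12 0;python3 -c "
from h import *
o,a,Rj=jig()
for q,z in (('lever_ball',.045),('lever_pivot',.03)):
  m=mark('wrist',q,z); print(q,m, [(Rj.T@(k[2][:2]-o)*1000).round(1) for k in m])"
```

```text
(array([28.9, 95.8]), np.float64(111.5), 'Fj', array([-0.22,  0.26]), np.float64(0.88), 't', 21.63) (array([ 0.5101,  0.0074, -0.0087]), array([-0.0007,  0.0002,  0.    ]))
21.6333 [0.4865 0.1157 0.1115] [-0.144  1.57  -0.356] [-0.3  -0.16  0.88]
lever_ball [(0.58, array([226.4, 217.6]), array([0.4797, 0.0802, 0.045 ]))] [array([-7.2, 95. ])]
lever_pivot [(0.73, array([243.4, 289.5]), array([0.546 , 0.0739, 0.03  ]))] [array([ 0.4, 28.8])]
```

>>> {"api": "apply_moves", "payload": {
  "translation": [
    [0.2,0,0],
    [0.38,0,0],
    [0.48,0,0],
    [0.51,0,0],
    [0.51,0,0]
  ],
  "dr": [
    [0,0,0],
    [0,0,0],
    [0,0,0],
    [0,0,0],
    [0,0,0]
  ]
}}

```text
time: 22.2
eef_pos: [0.4846, 0.1164, 0.0334]
orientation: [-2.854, 1.567, -3.064]
force: [0.2, 0.8, 0.6]
grip_width: -0.0003
```

>>> {"api": "apply_moves", "payload": {
  "translation": [
    [0,0,0],
    [0,0,0]
  ],
  "dr": [
    [0,0,0],
    [0,0,0]
  ]
}}

```text
time: 22.37
eef_pos: [0.4873, 0.1169, 0.0362]
orientation: [0.265, 1.568, 0.055]
force: [-0.1, 0.2, 0.2]
grip_width: -0.0001
```

```bash
python3 -c "
from h import *
print(jpos())"
```

```text
(array([30.2, 95.2]), np.float64(36.2), 'Fj', array([0.16, 0.1 ]), np.float64(0.2), 't', 22.37)
```

>>> {"api": "apply_moves", "payload": {
  "translation": [
    [0,-0.045,-0.012],
    [0,-0.08,-0.02],
    [0,-0.125,-0.03],
    [0,-0.173,-0.034],
    [0,-0.222,-0.034]
  ],
  "dr": [
    [0,0,0],
    [0,0,0],
    [0,0,0],
    [0,0,0],
    [0,0,0]
  ]
}}

```text
time: 22.78
eef_pos: [0.4743, 0.0848, 0.0354]
orientation: [0.381, 1.569, 0.171]
force: [0.9, 1.6, -0.2]
grip_width: -0.0001
```

>>> {"api": "apply_moves", "payload": {
  "translation": [
    [0,-0.048,0.003],
    [0,-0.095,0.013],
    [0,-0.141,0.027],
    [0,-0.186,0.047],
    [0,-0.229,0.069]
  ],
  "dr": [
    [0,0,0],
    [0,0,0],
    [0,0,0],
    [0,0,0],
    [0,0,0]
  ]
}}

```text
time: 23.2
eef_pos: [0.4763, 0.0489, 0.0344]
orientation: [-3.034, 1.569, 3.04]
force: [0.5, 0.7, 0.1]
grip_width: 0.0001
```

>>> {"api": "apply_moves", "payload": {
  "translation": [
    [0,-0.039,0.028],
    [0,-0.077,0.059],
    [0,-0.109,0.095],
    [0,-0.14,0.131],
    [0,-0.165,0.171]
  ],
  "dr": [
    [0,0,0],
    [0,0,0],
    [0,0,0],
    [0,0,0],
    [0,0,0]
  ]
}}

```text
time: 23.62
eef_pos: [0.4963, 0.0197, 0.0344]
orientation: [3.127, 1.569, 2.917]
force: [-2.5, 2.1, 0.1]
grip_width: 0.0003
```

```bash
python3 -c "
from h import *
print(jpos())"
```

```text
(array([-62.9,  66.1]), np.float64(34.4), 'Fj', array([1.52, 2.93]), np.float64(0.12), 't', 23.62)
```

>>> {"api": "apply_moves", "payload": {
  "translation": [
    [0,-0.012,0.03],
    [0,-0.02,0.055],
    [0,-0.03,0.075],
    [0,-0.03,0.09],
    [0,-0.03,0.09]
  ],
  "dr": [
    [0,0,0],
    [0,0,0],
    [0,0,0],
    [0,0,0],
    [0,0,0]
  ]
}}

```text
time: 24.03
eef_pos: [0.5075, 0.0132, 0.0342]
orientation: [-3.037, 1.567, 3.037]
force: [-5.6, 2.2, 1.1]
grip_width: -0.0001
```

```bash
python3 -c "
from h import *
print(jpos())"
```

```text
(array([-67. ,  53.8]), np.float64(34.2), 'Fj', array([0.97, 5.89]), np.float64(1.11), 't', 24.03)
```

>>> {"api": "apply_moves", "payload": {
  "translation": [
    [0,0,0.01],
    [0,0,0.02],
    [0,0,0.02]
  ],
  "dr": [
    [0,0,0],
    [0,0,0],
    [0,0,0]
  ]
}}

```text
time: 24.28
eef_pos: [0.5078, 0.0131, 0.034]
orientation: [-3.047, 1.561, 3.027]
force: [-11.4, 2.3, 7.9]
grip_width: 0.0003
```

```bash
python3 -c "
from h import *
print(jpos())"
```

```text
(array([-67. ,  53.6]), np.float64(34.0), 'Fj', array([-0.1, 11.6]), np.float64(7.91), 't', 24.28)
```

The lever is at its limit: the force rose from 6 to 12 N with no movement. Backing off, rising and checking.

>>> {"api": "apply_moves", "payload": {
  "translation": [
    [0,0,-0.08],
    [0,0,-0.2],
    [-0.2,0,-0.3],
    [-0.45,0,-0.35],
    [-0.7,0,-0.35]
  ],
  "dr": [
    [0,0,0],
    [0,0,0],
    [0,0,0],
    [0,0,0],
    [0,0,0]
  ]
}}

```text
time: 24.7
eef_pos: [0.4589, 0.0232, 0.1401]
orientation: [-2.46, 1.569, -2.669]
force: [0.2, -0.7, -0.4]
grip_width: 0.0
```

>>> {"api": "apply_moves", "payload": {
  "translation": [
    [-0.1,0,0],
    [-0.3,0,0],
    [-0.3,0,0],
    [-0.3,0,0],
    [-0.3,0,0]
  ],
  "dr": [
    [0,0,0],
    [0,0,0],
    [0,0,0],
    [0,0,0],
    [0,0,0]
  ]
}}

```text
time: 25.12
eef_pos: [0.4612, 0.0228, 0.185]
orientation: [-0.255, 1.569, -0.464]
force: [-0.7, 0.5, -0.5]
grip_width: 0.0001
```

>>> {"api": "apply_moves", "payload": {
  "translation": [
    [0,0,0],
    [0,0,0],
    [0,0,0]
  ],
  "dr": [
    [0,0,0],
    [0,0,0],
    [0,0,0]
  ]
}}

```text
time: 25.37
eef_pos: [0.4599, 0.0232, 0.1834]
orientation: [-3.001, 1.568, 3.073]
force: [0.2, -0.4, -0.0]
grip_width: 0.0001
```

```bash
python3 -c "
from h import *
o,a,Rj=jig(); print(jpos()); c=ctrl.calibration('wrist'); np.savez('cal13.npz',K=np.array(c['K']),extrinsics=np.array(c['extrinsics']))
im=ctrl.snapshot('wrist'); cv2.imwrite('pics/w13.png',im); cv2.imwrite('pics/w13c.png',cv2.resize(im[80:380,150:550],None,fx=2,fy=2,interpolation=cv2.INTER_CUBIC))
for q,z in (('lever_ball',.045),('lever_pivot',.03),('blank_tail',.0195),('hammer',0),('loupe',0)):
  m=mark('wrist',q,z); print(q,m, [(Rj.T@(k[2][:2]-o)*1000).round(1) for k in m])"
```

```text
(array([-67.1, 102.5]), np.float64(183.4), 'Fj', array([-0.38, -0.29]), np.float64(-0.02), 't', 25.37)
lever_ball [] []
lever_pivot [] []
blank_tail [(0.61, array([300.1, 280.2]), array([0.5687, 0.0238, 0.0195]))] [array([-43.9,  -3.8])]
hammer [(0.79, array([146.8, 233. ]), array([ 0.4881, -0.1375,  0.    ]))] [array([-218.4,   41.4])]
loupe [] []
```

View pics/w13c.png

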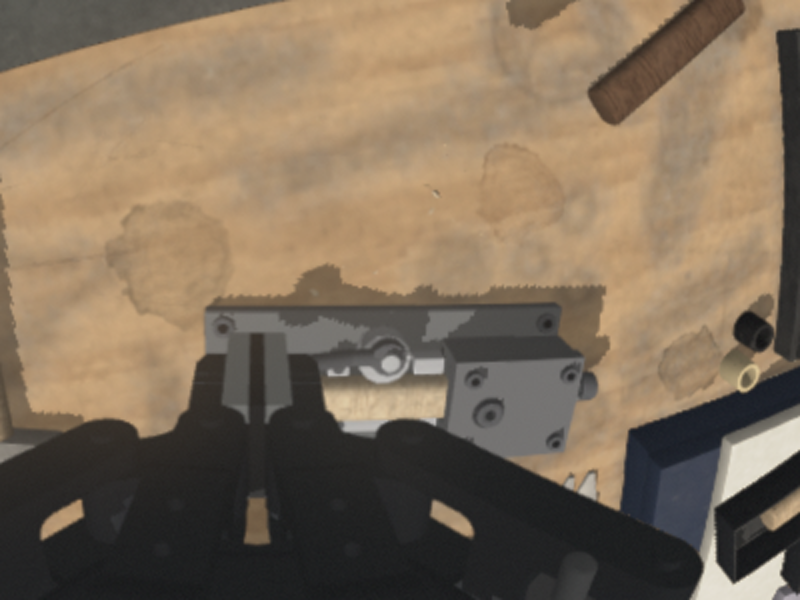

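The lever lies along -x at about (350,360) and the knob has not moved (597,385). The fingers hide the ball and the tail, so I'll move aside for a final numeric check.

>>> {"api": "apply_moves", "payload": {
  "translation": [
    [-0.1,-0.25,-0.1],
    [-0.2,-0.5,-0.2],
    [-0.3,-0.7,-0.3],
    [-0.3,-0.7,-0.3],
    [-0.3,-0.7,-0.3]
  ],
  "dr": [
    [0,0,0],
    [0,0,0],
    [0,0,0],
    [0,0,0],
    [0,0,0]
  ]
}}

```text
time: 26.08
eef_pos: [0.395, -0.0716, 0.231]
orientation: [-0.095, 1.567, -0.308]
force: [-0.2, 0.9, -0.3]
grip_width: 0.0005
```

>>> {"api": "apply_moves", "payload": {
  "translation": [
    [0,0,0],
    [0,0,0],
    [0,0,0],
    [0,0,0],
    [0,0,0]
  ],
  "dr": [
    [0,0,0],
    [0,0,0],
    [0,0,0],
    [0,0,0],
    [0,0,0]
  ]
}}

```text
time: 26.5
eef_pos: [0.3948, -0.0693, 0.2293]
orientation: [2.892, 1.57, 2.684]
force: [0.3, 0.6, 0.3]
grip_width: -0.0006
```

```bash
python3 -c "
from h import *
o,a,Rj=jig(); print(jpos())
c=np.load('cal13.npz'); cal=dict(K=c['K'],extrinsics=c['extrinsics']); print('knob',(Rj.T@(px2world('wrist',(448.5,272.5),.025,cal)[:2]-o)*1000).round(1))
ctrl.snapshot('wrist');ctrl.snapshot('side')
for cam in ('wrist','side'):
 for q,z in (('lever_ball',.045),('lever_pivot',.03),('blank_tail',.0195),('drill_plate',.043),('hammer',0),('loupe',0),('dark_blank',0),('caliper',0)):
  m=mark(cam,q,z); print(cam,q,[(k[0],k[2],(Rj.T@(k[2][:2]-o)*1000).round(1)) for k in m])
cal=ctrl.calibration('wrist')
ctrl.snapshot('wrist')
for r in ctrl.regions_of('wrist','blank')[:1]:
  ys,xs=np.nonzero(r['pixels']); W=np.array([Rj.T@(px2world('wrist',(x,y),.029,cal)[:2]-o)*1000 for x,y in zip(xs,ys)]); print('blank',r['score'],np.percentile(W,[1,99],axis=0))
"; python3 ham.py | head -2
```

```text
(array([-171.2,  146.9]), np.float64(229.3), 'Fj', array([ 0.63, -0.15]), np.float64(0.3), 't', 26.5)
knob [130.5   2.1]
wrist lever_ball [(0.82, array([0.5273, 0.0066, 0.045 ]), array([-69.3,  33.1]))]
wrist lever_pivot []
wrist blank_tail [(0.66, array([0.5657, 0.0242, 0.0195]), array([-44.1,  -0.8]))]
wrist drill_plate [(0.82, array([0.5899, 0.137 , 0.043 ]), array([71.2, -1. ]))]
wrist hammer [(0.67, array([ 0.4849, -0.1409,  0.    ]), array([-222.4,   43.9]))]
wrist loupe []
wrist dark_blank [(0.7, array([0.4119, 0.2629, 0.    ]), array([157.3, 199.3]))]
wrist caliper []
side lever_ball [(0.52, array([0.5295, 0.0044, 0.045 ]), array([-71. ,  30.5]))]
side lever_pivot [(0.58, array([0.5464, 0.0858, 0.03  ]), array([12.1, 30.9]))]
side blank_tail [(0.83, array([0.5661, 0.0247, 0.0195]), array([-43.5,  -1.1]))]
side drill_plate [(0.64, array([0.5813, 0.1265, 0.043 ]), array([59.2,  5.2]))]
side hammer [(0.63, array([ 0.4859, -0.1422,  0.    ]), array([-223.5,   42.6]))]
side loupe [(0.85, array([ 0.6754, -0.079 ,  0.    ]), array([-122.2, -129.6]))]
side dark_blank []
side caliper [(0.57, array([0.7053, 0.1014, 0.    ]), array([  60.4, -121.3]))]
blank 0.84 [[-49.96672369  -9.17461647]
 [ 33.01109669  18.21743238]]
0.78 1521
ang -12.242418289153466 -0.052582861234995414 0.09938720796331052 -0.008010541501311003 0.001579168098305247
```

```bash
python3 -c "
from h import *
print(ctrl.job_done(), ctrl.read_state()['time'])"
```

```text
the job is handed in; nothing more can be done
the job is handed in; nothing more can be done
```

I handed the job in after about 26.5 s of robot time, with the blank against the stop, the hammer flat on the bench and the cam lever clamped. The interface gives no verdict.

- **Tapping:** I tapped the blank along with the hammer head in steps of about 4 mm or less, drawing off between them. At the end the push force rose from 2 to 4 to 6.6 N with no further movement, so I took that as the stop; the limit is about 12 N.
- **Hammer:** I laid it back near where it started. It reads as lying on the bench, let go.
- **Lever:** I swept it with closed fingers until 11.6 N moved it no further. The ball then measured 2–5 mm from the line through the pivot, or about 1.5 rad.
- **Final position:** The blank tail measured 44 mm behind the jig's origin. That agrees with the hammer's contact position (45 mm) and lies in the expected home range.
- **Stop and other items:** The stop's knob read 131.9 mm before and after the final contact, and 130.5 mm after clamping, which is within reading error. The caliper, loupe and dark blank showed no movement beyond camera scatter.

Two checks were less clean:

- **Stop position:** Working from the knob alone, the stop came out 3–4 mm further on than the contact position. I trusted the contact force, because the knob reading depends on a height I had to guess.
- **Bump on the jig:** Coming back from a look, the hammer head touched the jig's base plate with about 22 N. I saw no after-effect.

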